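# Load the swivelling column holder and set it to its mark

## Task

Press every loose steel column on the bench fully home into a spring clip of the column holder, one column to a clip, any free clip and either way round, with the clip's two forks between the column's end fittings. The carrier is clamped off its mark: back the clamp screw off just enough to free it, never more than half a turn, turn the carrier by its post until the post lines up with the white pointer on the foot, and tighten the screw fully again. Leave the beaker, bottle and carton where they stand.

Things in the scene. Friction and masses are not known exactly. Their poses are not given: they have to be found in the camera images.
- column1: steel column, a rod 130 mm long: round tube 12 mm diameter and 100 mm long with a square end fitting (16 x 16 mm, 15 mm long) at each end, 110 g, so it rests on a flat side with the tube's axis 8 mm above the bench and does not roll. Origin at its middle on the axis, x along the axis; both ends are alike. Lies on the bench at the start; three or all four columns are present
- column2: steel column, a rod 130 mm long: round tube 12 mm diameter and 100 mm long with a square end fitting (16 x 16 mm, 15 mm long) at each end, 110 g, so it rests on a flat side with the tube's axis 8 mm above the bench and does not roll. Origin at its middle on the axis, x along the axis; both ends are alike. Lies on the bench at the start; three or all four columns are present
- column3: steel column, a rod 130 mm long: round tube 12 mm diameter and 100 mm long with a square end fitting (16 x 16 mm, 15 mm long) at each end, 110 g, so it rests on a flat side with the tube's axis 8 mm above the bench and does not roll. Origin at its middle on the axis, x along the axis; both ends are alike. Lies on the bench at the start; three or all four columns are present
- column4: steel column, a rod 130 mm long: round tube 12 mm diameter and 100 mm long with a square end fitting (16 x 16 mm, 15 mm long) at each end, 110 g, so it rests on a flat side with the tube's axis 8 mm above the bench and does not roll. Origin at its middle on the axis, x along the axis; both ends are alike. Lies on the bench at the start; three or all four columns are present
- clip1 (a point): seat of the first of 4 like clips, 52 mm apart along y (clip1 at the -y end), turning with the carrier: where the middle of a fully seated column's axis lies, 81 mm above the bench and 36 mm above the carrier plate. x: the line along which the column lies; y: across; z: up. A clip is two grey forks 10 mm thick, centred 35 mm either side of this point along x: 60 mm free between them for fingers
- clip2 (a point): seat of the second clip (as clip1). In every fork the -y side is a rigid prong, its face 6.5 mm from the middle, sloping outwards above, its top 14 mm above the seat point; the +y side is a black sprung jaw, hinged near the plate, with a rounded nose 8.5 mm above the seat point
- clip3 (a point): seat of the third clip (as clip1). In every clip the gap between prong and jaw nose is 9 mm, so the 12 mm tube is pushed straight down, with about 10 to 20 N; the jaw yields 3 mm towards +y and snaps over the tube. Best come down 1 to 2 mm to the +y side of the middle
- clip4 (a point): seat of the fourth clip (as clip1), at the +y end of the row
- carrier (a joint): turn of the round carrier plate (250 mm diameter) with its four clips about the vertical axis of the holder, rad, counterclockwise from above positive. 0: its post is in line with the white pointer on the foot (the wanted place; within 0.06 is right). Stops at -0.4 and 1.3. Starts at 0.5 to 1.0, held fast by the clamp pad on its rim; once freed it turns with little friction and stays where left
- turning_post (a point): upright steel post, 16 mm diameter, by which the carrier is turned, 112 mm from its axis at the end of the clips' -x direction; this point is on the post's axis, 10 mm below its top and 40 mm above the plate. Its x and y axes turn with the carrier: +x points from the post to the carrier's axis. The ends of seated columns are 47 mm from the post's axis
- clamp_screw (a joint): turn of the clamp's hand screw, rad, counterclockwise from above (loosening) positive. 0: fully tight, at its stop; below 0.25 counts as tight. The pad leaves the carrier at about 0.9; more than 3.1 (half a turn) is too far. Starts at 0 to 0.15. Takes about 0.3 to 0.4 N m and stays where left
- clamp_grip (a point): point on the axis of the hand screw, 87 mm above the bench, 7 mm below the top of its grip bar: a black upright bar 50 mm long along this point's x axis, 12 mm thick along its y axis, 28 mm high. It turns with the screw. Its underside is 8 mm above the clamp's steel strap. It stands beside the carrier plate, 165 mm from the carrier's axis
- holder: the holder's fixed foot, a grey round plate 290 mm across, 20 mm high, with the clamp block at its +y side. Origin on the carrier's axis at bench level; the white pointer stands at its -x edge
- beaker: glass beaker, 68 mm wide, 90 mm tall, origin under its middle; leave alone
- bottle: white plastic bottle, 60 mm wide, 130 mm tall, origin under its middle; leave alone
- carton: cardboard carton 100 x 140 x 60 mm, origin under its middle; leave alone
Mind the look-alikes: they are no part of the job. Leave any blue, purple or yellow look-alike of the column2 alone.

How it is judged:
On the way, in this order (a step that is already met when the one before it is completed fails the run):
1. the clamp screw is backed off, freeing the carrier (value of joint clamp_screw above 0.6 rad), for 0.2 s.
2. the carrier is turned to the pointer (value of joint carrier between -0.06 and 0.06 rad), for 0.2 s.
3. the clamp screw is tightened again (all of step 2 and value of joint clamp_screw below 0.25 rad), for 0.3 s.
At the end, for the whole second after the job is handed in: every column present sits in a clip: its middle within 12 mm of the clip's seat point and no more than 3 mm above it, its axis within 0.06 rad of the clip's; the carrier is within 0.06 rad of its mark, the clamp screw is tight (below 0.25 rad), and everything is at rest (all of step 3 and velocity of joint carrier between -0.05 and 0.05 rad/s and ((distance between column1 and clip1 below 0.012 m and z of column1 in the frame of clip1 below 0.003 m) or (distance between column1 and clip2 below 0.012 m and z of column1 in the frame of clip2 below 0.003 m) or (distance between column1 and clip3 below 0.012 m and z of column1 in the frame of clip3 below 0.003 m) or (distance between column1 and clip4 below 0.012 m and z of column1 in the frame of clip4 below 0.003 m)) and angle between the x axis of each of column1, column2, column3, column4 and the x axis of clip1, either way round below 0.06 rad and linear speed of each of column1, column2, column3, column4 below 0.02 m/s and ((distance between column2 and clip1 below 0.012 m and z of column2 in the frame of clip1 below 0.003 m) or (distance between column2 and clip2 below 0.012 m and z of column2 in the frame of clip2 below 0.003 m) or (distance between column2 and clip3 below 0.012 m and z of column2 in the frame of clip3 below 0.003 m) or (distance between column2 and clip4 below 0.012 m and z of column2 in the frame of clip4 below 0.003 m)) and ((distance between column3 and clip1 below 0.012 m and z of column3 in the frame of clip1 below 0.003 m) or (distance between column3 and clip2 below 0.012 m and z of column3 in the frame of clip2 below 0.003 m) or (distance between column3 and clip3 below 0.012 m and z of column3 in the frame of clip3 below 0.003 m) or (distance between column3 and clip4 below 0.012 m and z of column3 in the frame of clip4 below 0.003 m)) and ((distance between column4 and clip1 below 0.012 m and z of column4 in the frame of clip1 below 0.003 m) or (distance between column4 and clip2 below 0.012 m and z of column4 in the frame of clip2 below 0.003 m) or (distance between column4 and clip3 below 0.012 m and z of column4 in the frame of clip3 below 0.003 m) or (distance between column4 and clip4 below 0.012 m and z of column4 in the frame of clip4 below 0.003 m))); the robot touches nothing.
It fails at once if the clamp screw is backed off more than half a turn (value of joint clamp_screw above 3.3 rad).
It fails at once if the beaker is moved by more than 30 mm (distance of beaker from where it was at the start of the episode above 0.03 m).
It fails at once if the bottle is moved by more than 30 mm (distance of bottle from where it was at the start of the episode above 0.03 m).
It fails at once if the carton is moved by more than 30 mm (distance of carton from where it was at the start of the episode above 0.03 m).
Of column1, column2, column3, column4 only 3 to 4 are there at a start; the rules pass over those that are not, and their reading is None.
At some moment in a run one of column1, column2, column3, column4 may be knocked a few centimetres aside while the robot is not near it.
Once in a run the grip may slacken for a moment while it holds something.
It also fails if it takes over 210 s, if anything falls off the work surface, if the arm or the gripper's body presses on something with over 40 N, if the wrist force passes 120 N, or if a joint passes its speed limit or range.

## Robot

A 6-joint arm with a two-finger parallel gripper is mounted at the origin on the work surface. World frame = base frame: x ahead of the robot, y to its left, z up, the work surface at z = 0. Lengths are in m, angles in rad, forces in N, time in s.
With the tool pointing down it reaches from about 0.25 to 0.775 m from the base axis. Payload 8.9 kg.
Tool frame: the origin (TCP) lies between the finger pads; the fingertips stand 8 mm ahead of it and the grasp point (between the pads) lies 11 mm behind it; z points along the fingers, y is the line along which they close (so a half turn about z gives the same grasp; the last joint's range is limited). The gripper opens to 85 mm and grips with 20 to 120 N. Pads are 22 mm wide; open, the fingers measure 114 mm over their backs; the gripper's body (76 mm by 85 mm) begins 54 mm behind the grasp point. The pads swing forward as they close: fully open they stand 13 mm farther back than shut.
Start: joints at [-1.401, 0.291, -0.153, 1.127, 0, 1.431], TCP at [0.16, -0.5, 0.239] pointing down, gripper open.
Joint ranges: [-2.52, 2.52], [-0.91, 1.74], [-1.3, 1.37], [-1.96, 2.02], [-1.52, 1.47], [-3.14, 3.14]. Speed limits (rad/s): [2.22, 2.22, 2.79, 3.14, 3.14, 3.14].

## Interface

Orientations are given as a unit quaternion [x, y, z, w].
In Python, from bench import manip, jaws, cams, ticket gives the robot as it stands. The module is installed in compiled form; this text tells all that it offers. Calls block until the motion is done:
- manip.move_pose(position, orientation): joint-space move of the TCP to a pose.
- manip.move_linear(position, ori=None, max_speed=0.15, guard=None): straight line of the TCP; ori=None keeps the orientation; max_speed is the mean speed in m/s. With guard (N) it stops when the force on the tool has changed by that much, and returns True; else False.
- manip.set_joints(angles): joint-space move.
- jaws.gripper_to(opening, strength=None): finger opening in m; strength is the grip in N (None keeps the last); returns when the fingers have stopped.
- manip.dwell(seconds).
- manip.solve_ik(position, orientation): joint angles nearest the present ones, or None.
- manip.sense(): the state.
- cams.read_camera(name): name is "scene" or "side" or "wrist"; returns a dict with "frame" (400x640x3 uint8, blue, green, red), "K" (3x3 intrinsics, pixels), "T" (4x4, takes a point from camera to world coordinates). Camera axes: x right, y down, z forward; pixel columns grow to the right and rows downward; lengths in m; the calibration is good to about 2 mm. A picture is of the moment at which its call begins. There is no depth.
A pose or a line that the arm cannot do raises manip.IKError and nothing moves.
- ticket.job_done(): hands the job in; it is judged then, once.
The state is a dict: "clock": time; "joints": joint angles; "dq": joint speeds; "tau": joint torques, N m; "position": TCP position; "tool_rot": TCP orientation; "contact_force": force on the tool from outside, world axes, zero at the start; "torque": the same for the moment, N m; "finger_gap": finger opening in m; "gripper_force": force on a finger pad.
Only numpy, scipy, OpenCV 4.12 (cv2) and the standard library are available. Lean on these libraries where they do the work, as an engineer would, in place of code of your own. Each camera call takes 0.05 s, during which the arm holds its last target. There are 200 camera calls.

## Working session

There is one attempt and no reset: what is moved stays moved. The work goes in short steps, each a Python script; the robot and the scene stay as the last script left them, time stands still between calls to the robot, and variables do not carry over. Pictures are saved under pics/ and viewed, at most 14 in all, crops included, and the job is handed in when it is done.

```bash
mkdir -p pics; cat > h.py <<'E'
import numpy as np, cv2
from bench import manip, jaws, cams, ticket
from scipy.spatial.transform import Rotation as R
def down(yaw):
    # tool z down; tool y (closing line) at angle yaw in world xy
    y=np.array([np.cos(yaw),np.sin(yaw),0]); z=np.array([0,0,-1.]); x=np.cross(y,z)
    return R.from_matrix(np.stack([x,y,z],1)).as_quat()
def snap(n,f=None):
    d=cams.read_camera(n)
    if f: cv2.imwrite('pics/'+f,d['frame'])
    return d
def ray(d,u,v,z):
    r=d['T'][:3,:3]@np.linalg.inv(d['K'])@[u,v,1]; o=d['T'][:3,3]
    return o+r*(z-o[2])/r[2]
def proj(d,p):
    q=np.linalg.inv(d['T'])@np.append(p,1); q=d['K']@q[:3]; return q[:2]/q[2]
E
python3 - <<'E'
from h import *
for n in ['scene','side','wrist']:
    d=snap(n,n+'0.png'); print(n,d['T'].round(3).tolist(),d['K'].round(1).tolist())
s=manip.sense(); print(s)
E
```

```text
scene [[-0.708, 0.553, -0.439, 1.059], [0.706, 0.564, -0.429, 0.523], [0.01, -0.614, -0.789, 1.047], [0.0, 0.0, 0.0, 1.0]] [[411.1, 0.0, 323.3], [0.0, 411.1, 207.0], [0.0, 0.0, 1.0]]
side [[-0.983, -0.147, 0.107, 0.395], [-0.182, 0.753, -0.633, 0.746], [0.013, -0.642, -0.767, 0.978], [0.0, 0.0, 0.0, 1.0]] [[430.7, 0.0, 326.5], [0.0, 430.7, 196.9], [0.0, 0.0, 1.0]]
wrist [[0.305, -0.915, -0.265, 0.227], [-0.952, -0.294, -0.082, -0.479], [-0.003, 0.277, -0.961, 0.374], [0.0, 0.0, 0.0, 1.0]] [[329.9, 0.0, 323.4], [0.0, 329.9, 195.7], [0.0, 0.0, 1.0]]
{'clock': 0.15, 'joints': array([-1.40133327e+00,  2.91161442e-01, -1.53923583e-01,  1.12670479e+00,
       -7.98914929e-06,  1.43148463e+00]), 'dq': array([ 0.00085998, -0.0027048 ,  0.00242723,  0.00022084, -0.00093838,
        0.00106673]), 'tau': array([ 1.46966304e-03, -5.37370992e+01,  3.31520069e+01,  1.14457883e-02,
       -1.13279334e-04,  1.80023557e-05]), 'position': array([ 0.15948492, -0.49985971,  0.2388697 ]), 'tool_rot': array([ 9.88105800e-01,  1.53774772e-01, -1.14826185e-05, -4.96629215e-04]), 'contact_force': array([-0.68825656,  0.03936771, -0.18317486]), 'torque': array([-0.01476984,  0.02062265,  0.04805103]), 'gripper_force': 0.0, 'finger_gap': 0.0856286926131628}
```

View pics/scene0.png

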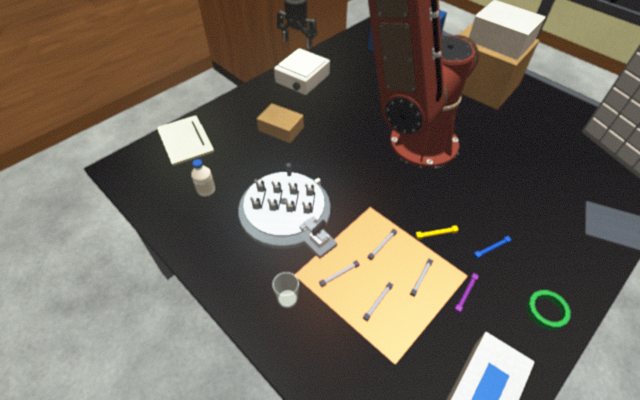

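View pics/side0.png

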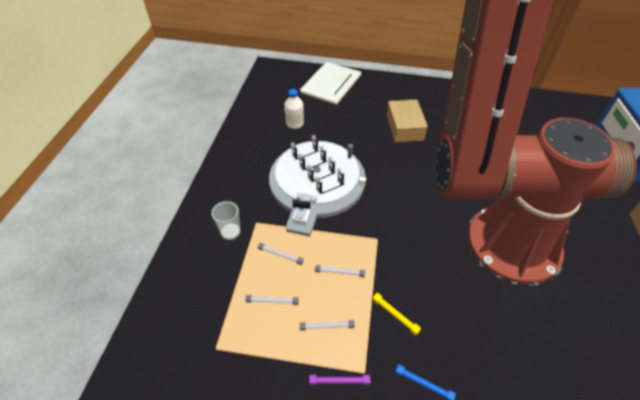

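Scene view: four grey steel columns on the orange mat at scene px (339,273), (382,244), (378,301), (422,277). The look-alikes are yellow (437,232), blue (493,246) and purple (467,292), and by the description these are not wanted. The holder is at (285,207), with the clamp at (318,235). I'll check this with a close crop and measure.

```bash
cat >> h.py <<'E'
def columns(d):
    """columns lying on the orange mat -> list (x,y,angle,len) by minAreaRect of non-orange blobs within mat"""
    hsv=cv2.cvtColor(d['frame'],cv2.COLOR_BGR2HSV)
    m=cv2.inRange(hsv,(8,70,120),(25,255,255))
    n,l,s,c=cv2.connectedComponentsWithStats(m); k=1+np.argmax(s[1:,4])
    mat=(l==k).astype(np.uint8)*255
    cs,_=cv2.findContours(mat,cv2.RETR_EXTERNAL,cv2.CHAIN_APPROX_SIMPLE)
    hull=np.zeros_like(mat); cv2.fillPoly(hull,[cv2.convexHull(max(cs,key=cv2.contourArea))],255)
    hull=cv2.erode(hull,np.ones((3,3))); b=hull&~mat
    n,l,s,c=cv2.connectedComponentsWithStats(b); out=[]
    for i in range(1,n):
        if s[i,4]<60: continue
        v,u=np.nonzero(l==i)
        P=np.array([ray(d,a,bb,.008)[:2] for a,bb in zip(u,v)])
        (cx,cy),_,_=cv2.minAreaRect(P.astype(np.float32))
        w=P-P.mean(0); e=np.linalg.svd(w,full_matrices=0)[2][0]; t=w@e
        mid=P.mean(0)+e*(t.max()+t.min())/2
        out.append((mid[0],mid[1],np.arctan2(e[1],e[0])%np.pi,np.ptp(t)))
    return sorted(out)
E
python3 - <<'E'
from h import *
for n in ['scene','side']:
    d=snap(n); print(n); print(np.round(columns(d),3))
    if n=='scene':
        cv2.imwrite('pics/crop1.png',cv2.resize(d['frame'][150:330,230:500],None,fx=2.9,fy=2.9,interpolation=cv2.INTER_CUBIC))
        for nm,p in dict(beaker=(287,298,0),bottle=(205,190,0),carton=(485,375,.06),hold=(285,207,.045),clamp=(318,232,.08),yel=(437,232,.01),pointer=(317,181,.02),post=(289,166,.09)).items(): print(nm,ray(d,*p).round(3))
    else:
        for nm,p in dict(beaker=(230,232,0),bottle=(294,122,0),hold=(318,173,.045),clamp=(302,205,.08),pointer=(363,180,.02),post=(350,148,.09)).items(): print(nm,ray(d,*p).round(3))
E
```

```text
scene
[[0.453 0.18  0.068 0.132]
 [0.458 0.33  0.236 0.132]
 [0.583 0.076 0.008 0.071]
 [0.603 0.291 0.133 0.131]
 [0.617 0.158 2.929 0.128]]
beaker [0.772 0.109 0.   ]
bottle [ 0.707 -0.371  0.   ]
carton [0.591 0.598 0.06 ]
hold [ 0.586 -0.104  0.045]
clamp [0.596 0.051 0.08 ]
yel [0.303 0.272 0.01 ]
pointer [ 0.426 -0.127  0.02 ]
post [ 0.488 -0.191  0.09 ]
side
[[0.328 0.245 1.664 0.333]
 [0.453 0.181 0.068 0.127]
 [0.458 0.331 0.239 0.128]
 [0.585 0.079 3.128 0.071]
 [0.604 0.292 0.135 0.128]
 [0.617 0.159 2.927 0.13 ]]
beaker [0.77  0.115 0.   ]
bottle [ 0.703 -0.371 -0.   ]
hold [ 0.567 -0.109  0.045]
clamp [0.579 0.046 0.08 ]
pointer [ 0.433 -0.13   0.02 ]
post [ 0.485 -0.186  0.09 ]
```

View pics/crop1.png

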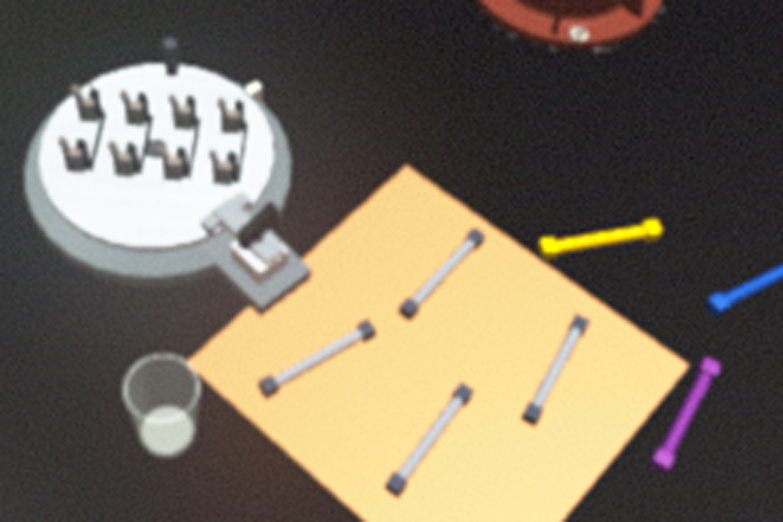

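Crop: the four columns have grey tubes with dark end fittings, so they are the right ones. The post is at crop (170,45), the pointer at (255,90), and the grip bar at about (258,225), turned slightly. Next, the wrist view of the holder.

```bash
python3 - <<'E'
from h import *
for yaw in [0,np.pi/2,np.pi,-np.pi/2]:
    q=manip.solve_ik([0.5,-0.08,0.30],down(yaw)); print(yaw,None if q is None else q.round(2))
s=manip.sense(); Tt=np.eye(4); Tt[:3,:3]=R.from_quat(s['tool_rot']).as_matrix(); Tt[:3,3]=s['position']
d=cams.read_camera('wrist'); print((np.linalg.inv(Tt)@d['T']).round(3))
manip.move_pose([0.5,-0.08,0.30],down(np.pi/2))
d=snap('wrist','w1.png'); print(d['T'].round(3))
E
```

```text
0 [-0.3   0.23 -0.08  1.26  0.    1.27]
1.5707963267948966 [-0.3   0.23 -0.08  1.26  0.   -0.3 ]
3.141592653589793 [-0.3   0.23 -0.08  1.26  0.   -1.87]
-1.5707963267948966 [-0.3   0.23 -0.08  1.26  0.    2.84]
[[ 0.001 -0.961 -0.277  0.071]
 [ 1.     0.001 -0.001  0.001]
 [ 0.002 -0.277  0.961 -0.135]
 [ 0.     0.     0.     1.   ]]
[[ 0.001  0.96   0.279  0.429]
 [ 1.    -0.001  0.001 -0.081]
 [ 0.002  0.279 -0.96   0.435]
 [ 0.     0.     0.     1.   ]]
```

View pics/w1.png

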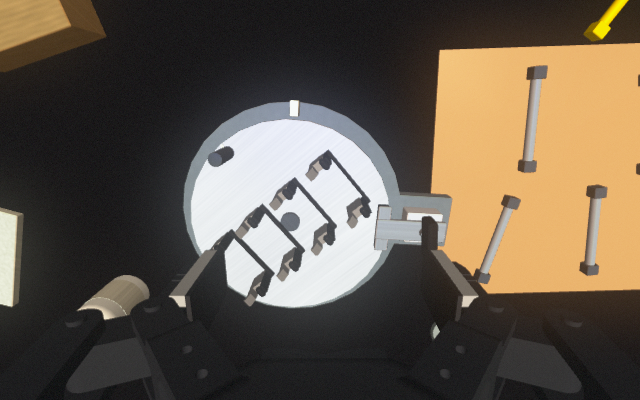

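Wrist view: the carrier plate spans (191..392, 115..308), with the post top at (215,158), pointer at (294,108) and hub at (290,221). The forks run diagonally. The grip bar at about (429,235) is hidden by a finger, so I'll fit the circle and move the camera to see the bar.

```bash
python3 - <<'E'
from h import *
from scipy.optimize import least_squares
d=cams.read_camera('wrist'); f=d['frame']; hsv=cv2.cvtColor(f,cv2.COLOR_BGR2HSV)
m=cv2.inRange(hsv,(0,0,175),(179,50,255)); n,l,s,c=cv2.connectedComponentsWithStats(m)
k=l[200,210] if l[200,210] else 1+np.argmax(s[1:,4]); print(s[k])
cs,_=cv2.findContours((l==k).astype(np.uint8),0,cv2.CHAIN_APPROX_NONE); h=cv2.convexHull(max(cs,key=len))[:,0]
ct=max(cs,key=len)[:,0]
P=np.array([ray(d,u,v,.045)[:2] for u,v in ct])
r=least_squares(lambda p:np.hypot(*(P-p[:2]).T)-p[2],[.56,-.1,.125],loss='soft_l1',f_scale=.001); print('carrier',r.x.round(4))
c=r.x[:2]
for nm,p in dict(post=(213,158,.095),pointer=(294,108,.025)).items():
    w=ray(d,*p)[:2]; print(nm,w.round(4),np.linalg.norm(w-c),np.arctan2(*(c-w)[::-1]))
manip.move_pose([0.52,0.05,0.27],down(np.pi/2))
d=snap('wrist'); print(d['T'].round(3)); cv2.imwrite('pics/w2.png',cv2.resize(d['frame'][80:330,180:460],None,fx=2.4,fy=2.4))
E
```

```text
[  191   119   230   188 23032]
carrier [ 0.555  -0.1064  0.106 ]
post [ 0.4872 -0.1952] 0.11166686514676026 0.9191160669454763
pointer [ 0.4387 -0.1158] 0.11662389374787425 0.0801054071026284
[[-0.002  0.96   0.279  0.449]
 [ 1.     0.001  0.002  0.05 ]
 [ 0.002  0.279 -0.96   0.405]
 [ 0.     0.     0.     1.   ]]
```

View pics/w2.png

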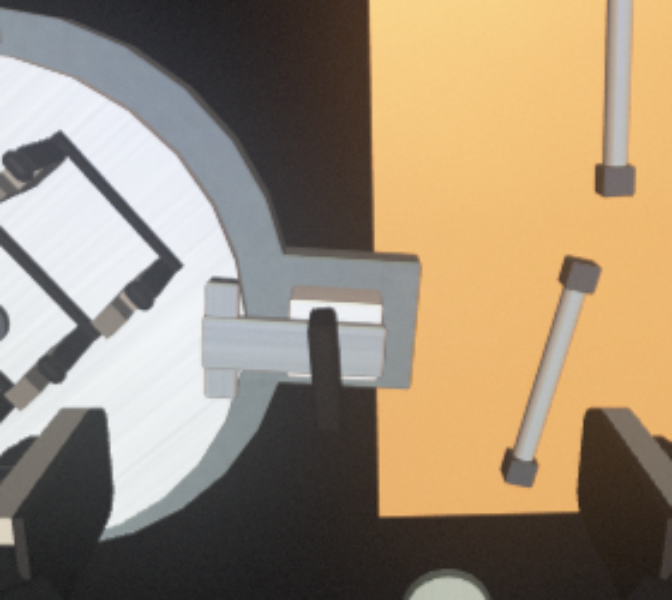

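Crop: the grip bar is the dark upright at crop (312..340, 308..430), nearly along world x. The clamp strap runs from (205,340) to (385,350).

```bash
cat >> h.py <<'E'
from scipy.optimize import least_squares
def circle(d,rad,z,thr,c0):
    hsv=cv2.cvtColor(d['frame'],cv2.COLOR_BGR2HSV); m=cv2.inRange(hsv,(0,0,thr),(179,60,255))
    v,u=np.nonzero(cv2.morphologyEx(m,cv2.MORPH_GRADIENT,np.ones((2,2))))
    P=np.array([ray(d,a,b,z)[:2] for a,b in zip(u,v)])
    c=np.array(c0)
    for w in (.015,.008,.005,.003,.003):
        Q=P[abs(np.hypot(*(P-c).T)-rad)<w]
        c=least_squares(lambda p:np.hypot(*(Q-p).T)-rad,c,loss='soft_l1',f_scale=.001).x
    return c,len(Q)
def bar(d,z=.094,near=(.585,.055)):
    """dark grip bar blob cast to its top: extreme far end, axis angle"""
    hsv=cv2.cvtColor(d['frame'],cv2.COLOR_BGR2HSV); m=cv2.inRange(hsv,(0,0,0),(179,255,70))
    u,v=proj(d,(*near,z)); n,l,s,c=cv2.connectedComponentsWithStats(m)
    print('bar seed',u,v)
    return m
E
python3 - <<'E'
from h import *
d2=cams.read_camera('wrist'); 
manip.move_pose([0.5,-0.08,0.30],down(np.pi/2)); d=cams.read_camera('wrist')
for dd in (d,d2):
    print(circle(dd,.125,.045,175,(.57,-.107)))
ds=cams.read_camera('scene'); print(circle(ds,.125,.045,150,(.57,-.107)))
c,_=circle(d,.125,.045,175,(.57,-.107))
for nm,p in dict(post=(213,158,.095),pointer=(294,108,.025),pointer0=(294,102,.02)).items():
    w=ray(d,*p)[:2]; print(nm,w.round(4),np.linalg.norm(w-c),np.arctan2(*(c-w)[::-1]))
g=cv2.cvtColor(d2['frame'],cv2.COLOR_BGR2GRAY)[205:265,302:332]
for r in g[::3]: print(' '.join('%3d'%x for x in r))
for p in [(314.6,209),(309,213),(321,213)]: print(ray(d2,*p,.094).round(4),ray(d2,*p,.066).round(4))
E
```

```text
(array([ 0.57598177, -0.1215356 ]), 709)
(array([ 0.57592265, -0.12212168]), 712)
(array([ 0.56888786, -0.11009872]), 101)
post [ 0.4873 -0.1959] 0.11576131335020831 0.6980431479315952
pointer [ 0.4389 -0.1163] 0.13720403242742238 -0.03804087787567488
pointer0 [ 0.432  -0.1165] 0.1440974993274878 -0.03460627852827735
228 235 235 235 235 236 237 235 234 233 232 229 227 222 219 215 209 202 188 180 170 167 163 155 154 146 145 143 143 142
235 239 239 241 239 239 240 237 205 162 110  97  93  82  78  81 100 122 203 240 239 240 240 240 239 240 238 238 238 238
237 239 238 238 238 239 235 203  51  54  55  51  54  53  54  55  57  53  93 218 238 239 239 239 239 239 239 239 238 239
181 180 178 174 173 168 158  85  52  56  53  58  54  55  56  55  55  55  56  95 128 130 130 130 135 138 138 138 144 146
186 185 187 187 188 190 178  61  58  59  62  59  59  60  59  58  60  58  58 111 188 191 188 189 189 186 187 188 187 189
183 182 182 184 184 182 177  77  61  58  61  59  61  62  60  63  61  58  56  90 182 180 183 181 183 181 181 179 179 178
183 182 183 183 181 183 175 101  60  61  61  62  61  62  60  
[... 1056 characters left out ...]
52  50  54  56  55  55  55  56  55  55  54  52  46  49  51  53  52  50  52  51  50
 52  54  53  53  55  50  51  50  53  50  51  54  55  55  57  57  56  56  54  54  52  51  52  52  50  50  51  51  52  48
 52  51  50  51  52  51  50  52  51  48  52  53  51  55  54  56  53  53  53  51  54  52  50  48  50  51  50  48  51  52
 53  54  51  52  51  49  47  48  49  52  50  48  47  53  50  50  51  50  51  51  50  50  49  47  48  48  49  50  47  49
 52  48  49  49  50  48  51  51  51  49  48  49  48  51  46  48  46  50  46  49  45  49  48  49  48  49  49  50  50  49
[0.5538 0.0407 0.094 ] [0.5632 0.04   0.066 ]
[0.558  0.0351 0.094 ] [0.5678 0.0339 0.066 ]
[0.558  0.0471 0.094 ] [0.5678 0.0469 0.066 ]
```

```bash
python3 - <<'E'
from h import *
d=cams.read_camera('wrist'); g=cv2.cvtColor(d['frame'],cv2.COLOR_BGR2GRAY)
print(g[200,170:215].tolist()); print(g[160,365:405].tolist()); print(g[95:130,310].tolist()); print(g[295:325,315].tolist())
for p in [(191,200),(392,200),(290,118),(290,221),(300,308)]:
    print(p,[ray(d,*p,z)[:2].round(4).tolist() for z in (.02,.045,.06)])
d3=d['frame'][80:330,170:460]; cv2.imwrite('pics/w3.png',cv2.resize(d3,None,fx=2.4,fy=2.4))
E
```

```text
[45, 46, 47, 45, 48, 49, 48, 48, 51, 47, 51, 54, 69, 138, 145, 146, 145, 144, 145, 148, 182, 240, 240, 240, 239, 241, 241, 239, 237, 239, 239, 239, 236, 236, 237, 240, 241, 241, 239, 238, 240, 239, 240, 240, 238]
[239, 239, 238, 239, 235, 183, 148, 149, 148, 149, 149, 150, 151, 148, 147, 149, 149, 149, 147, 150, 150, 148, 137, 63, 56, 56, 54, 53, 56, 51, 54, 53, 53, 53, 52, 53, 52, 53, 55, 53]
[49, 49, 50, 49, 50, 52, 48, 51, 68, 136, 147, 147, 148, 146, 149, 150, 151, 150, 150, 149, 151, 150, 152, 151, 152, 149, 141, 229, 237, 239, 237, 236, 235, 238, 238]
[237, 238, 237, 236, 235, 236, 237, 237, 238, 193, 155, 81, 55, 53, 51, 58, 54, 54, 52, 53, 52, 52, 52, 51, 52, 50, 50, 47, 48, 43]
(191, 200) [[0.5559, -0.2535], [0.5483, -0.243], [0.5437, -0.2368]]
(392, 200) [[0.5559, 0.0107], [0.5483, 0.0052], [0.5437, 0.0019]]
(290, 118) [[0.4508, -0.1205], [0.4495, -0.1181], [0.4487, -0.1167]]
(290, 221) [[0.5853, -0.1242], [0.5759, -0.1216], [0.5703, -0.12]]
(300, 308) [[0.7199, -0.1134], [0.7024, -0.1114], [0.6919, -0.1102]]
```

View pics/w3.png

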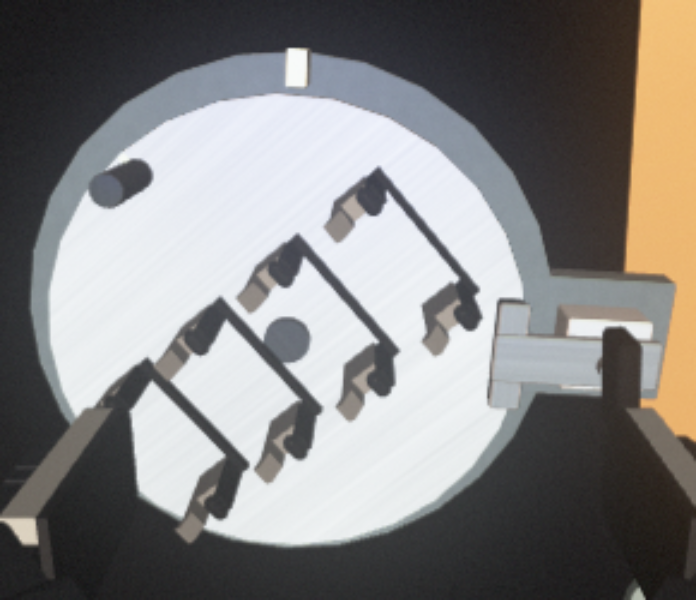

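Crop: the plate centre is near (288,320), the post top at (107,190), the pointer at (297,67) and the hub at (288,340). By symmetry the axis is C≈(.576,-.121), holder yaw ≈ -.03, carrier ≈ +.72, and the bar is at ≈(.581,.043) with angle ≈ +.06. Now I'll loosen the clamp.

```bash
cat >> h.py <<'E'
def st(tag=''):
    s=manip.sense(); print(tag,'t%.1f'%s['clock'],s['position'].round(4),'F',s['contact_force'].round(1),'M',s['torque'].round(2),'gap %.4f gf %.1f'%(s['finger_gap'],s['gripper_force'])); return s
E
python3 - <<'E'
from h import *
y0=np.pi/2+.06
manip.move_pose([.581,.043,.16],down(y0)); jaws.gripper_to(.045)
print(manip.move_linear([.581,.043,.078],max_speed=.08,guard=6)); st('down')
jaws.gripper_to(0,70); s=st('grip')
q=s['joints'].copy(); 
for a in (.3,.6,.9,1.2,1.45):
    p=q.copy(); p[5]-=a; manip.set_joints(p); st(a)
d=snap('wrist','w4.png'); 
E
```

```text
False
down t6.3 [0.5814 0.043  0.0785] F [-0.1 -0.2  0.1] M [-0.   -0.03 -0.05] gap 0.0452 gf 0.0
grip t6.7 [0.5814 0.0418 0.0787] F [-1.5 -5.6  4.2] M [-1.05  0.29  0.33] gap 0.0104 gf 69.8
0.3 t7.1 [0.5815 0.0409 0.0787] F [ 0.8 -5.4 -1.9] M [-0.98 -0.11  0.33] gap 0.0107 gf 69.0
0.6 t7.5 [0.582  0.0401 0.0788] F [ 2.7 -9.7 -2.6] M [-1.76 -0.41  0.21] gap 0.0104 gf 68.8
0.9 t7.9 [0.5826 0.0395 0.0788] F [  4.7 -11.9  -5.8] M [-2.3  -0.86  0.13] gap 0.0106 gf 68.5
1.2 t8.3 [0.5834 0.0391 0.0788] F [  8.2 -14.   -9.1] M [-2.68 -1.48  0.14] gap 0.0107 gf 68.4
1.45 t8.6 [0.5841 0.0389 0.0788] F [ 10.4 -14.2 -12.1] M [-2.83 -2.11  0.16] gap 0.0109 gf 47.4
```

View pics/w4.png

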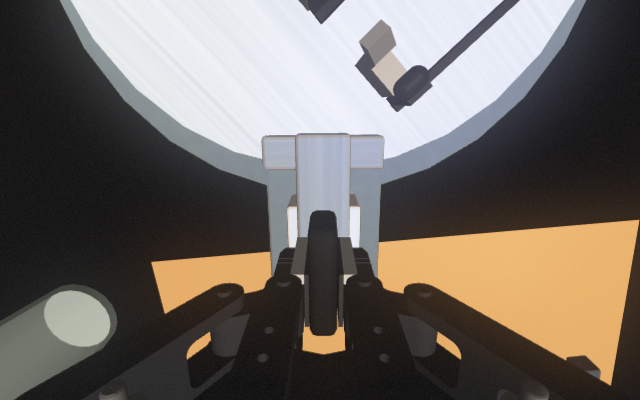

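The wrist view shows the bar between the pads at (323,270), along the tool's x, so the screw has turned about 1.45 rad. Next, release it and turn the carrier by its post.

```bash
python3 - <<'E'
from h import *
jaws.gripper_to(.045); s=st('rel'); p=s['position']; manip.move_linear([p[0],p[1],.17])
C=np.array([.576,-.121]); 
def post(phi,z): return [*(C-.112*np.array([np.cos(phi),np.sin(phi)])),z]
phi=.70
manip.move_pose(post(phi,.17),down(phi+np.pi/2))
print(manip.move_linear(post(phi,.078),max_speed=.08,guard=6)); st('down')
jaws.gripper_to(0,25); s=st('grip')
for phi in np.linspace(.6,-.03,8): manip.move_linear(post(phi,.078),down(phi+np.pi/2),max_speed=.06)
s=st('turned'); jaws.gripper_to(.05); st('open')
manip.move_linear(post(-.03,.2)); 
manip.move_pose([0.5,-0.08,0.30],down(np.pi/2)); d=snap('wrist','w5.png')
cv2.imwrite('pics/w5.png',cv2.resize(d['frame'][80:330,170:460],None,fx=2.4,fy=2.4))
E
```

```text
rel t9.1 [0.5813 0.0421 0.0788] F [ 0.5  0.  -0.8] M [0.   0.   0.01] gap 0.0452 gf 0.0
False
down t12.1 [ 0.4907 -0.1934  0.0785] F [-0.4  0.6  0.1] M [-0.03 -0.02 -0.  ] gap 0.0448 gf 0.0
grip t12.5 [ 0.4906 -0.1933  0.0784] F [-0.6 -0.7  4.5] M [0.05 0.16 0.04] gap 0.0152 gf 25.4
turned t15.1 [ 0.465  -0.1182  0.0784] F [ 3.6 -0.9  5.4] M [-0.08 -0.64 -0.1 ] gap 0.0154 gf 25.6
open t15.5 [ 0.4637 -0.1176  0.0777] F [ 0.1  0.3 -0.3] M [-0.01  0.   -0.02] gap 0.0500 gf 0.0
```

View pics/w5.png

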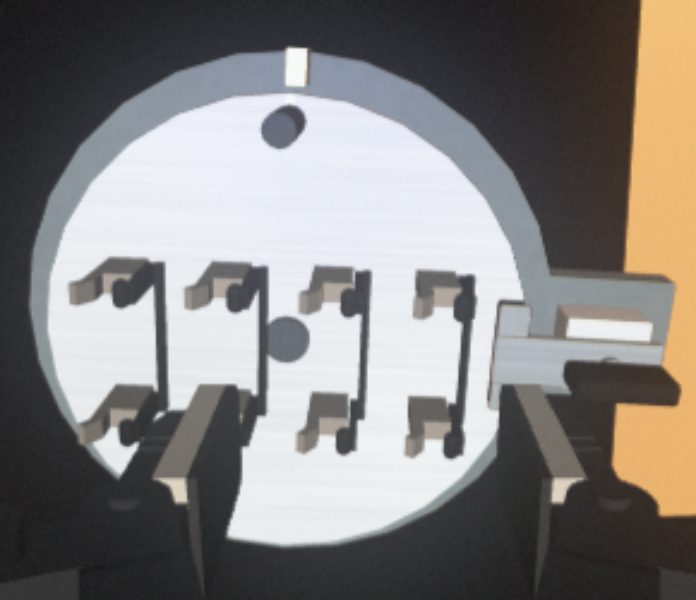

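Crop: the post top is at (282,127), just inboard of the pointer at (297,67). The clip bars now run almost vertically in the image, and the grip bar is across at (620,382). I'll measure the residual angle.

```bash
python3 - <<'E'
from h import *
d=cams.read_camera('wrist')
f=lambda u,v,z: ray(d,170+u/2.4,80+v/2.4,z)[:2]
for a,b in [((160,262),(162,408)),((265,266),(263,412)),((369,271),(365,422)),((473,277),(463,430))]:
    for z in (.05,.09):
        A,B=f(*a,z),f(*b,z); print(z,A.round(4),B.round(4),'ang',np.arctan2(*(B-A)[::-1]).round(4),np.linalg.norm(B-A).round(3))
print('post',f(281,128,.095),'hub',[f(288,340,z).round(4) for z in(.045,.05,.055)])
print('ptr top',[f(297,52,z).round(4) for z in (.02,.03)],[f(297,85,z).round(4) for z in (.02,.03,.045)])
g=cv2.cvtColor(d['frame'],cv2.COLOR_BGR2GRAY)
for n in ('scene','side'):
    e=snap(n); u,v=proj(e,(.52,-.12,.06)).astype(int); cv2.imwrite(f'pics/{n}2.png',cv2.resize(e['frame'][v-65:v+75,u-80:u+80],None,fx=4,fy=4,interpolation=cv2.INTER_CUBIC)); print(n,u-80,v-65)
cv2.imwrite('pics/both2.png',cv2.resize(np.hstack([cv2.imread('pics/scene2.png'),cv2.imread('pics/side2.png')]),None,fx=.62,fy=.62))
E
```

```text
0.05 [ 0.5317 -0.1839] [ 0.6117 -0.1885] ang -0.0582 0.08
0.09 [ 0.521  -0.1731] [ 0.5927 -0.1773] ang -0.0582 0.072
0.05 [ 0.5338 -0.1313] [ 0.614  -0.1352] ang -0.048 0.08
0.09 [ 0.5229 -0.126 ] [ 0.5948 -0.1295] ang -0.048 0.072
0.05 [ 0.5364 -0.0791] [ 0.6199 -0.0811] ang -0.024 0.084
0.09 [ 0.5252 -0.0792] [ 0.6   -0.081] ang -0.024 0.075
0.05 [ 0.5395 -0.0266] [ 0.6245 -0.0287] ang -0.0249 0.085
0.09 [ 0.528  -0.0322] [ 0.6042 -0.0341] ang -0.0249 0.076
post [ 0.46110708 -0.11651431] hub [array([ 0.5752, -0.1214]), array([ 0.5734, -0.1208]), array([ 0.5715, -0.1203])]
ptr top [array([ 0.4305, -0.1153]), array([ 0.4304, -0.1145])] [array([ 0.4466, -0.1157]), array([ 0.4462, -0.1149]), array([ 0.4455, -0.1136])]
scene 217 124
side 254 104
```

View pics/both2.png

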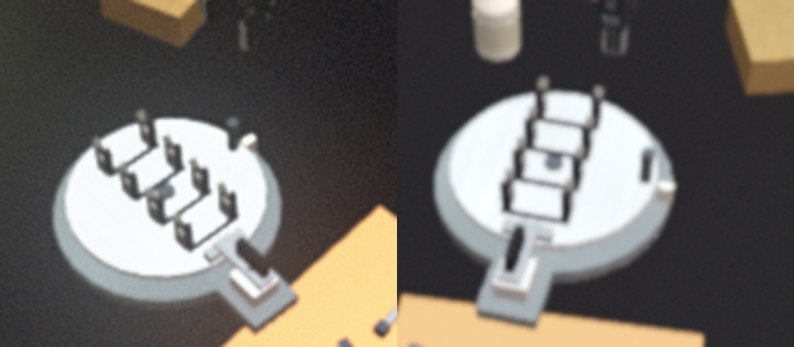

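Post against hub and pointer against hub agree to about 0.01 rad (−.038 vs −.040), so the carrier is on its mark. Now I'll retighten.

```bash
python3 - <<'E'
from h import *
y1=np.pi/2+.06+1.45
X=[.582,.0415]
q=manip.solve_ik([*X,.16],down(y1)); print(q.round(2))
manip.move_pose([*X,.16],down(y1)); jaws.gripper_to(.045)
print(manip.move_linear([*X,.078],max_speed=.08,guard=6)); st('down')
jaws.gripper_to(0,70); s=st('grip'); q=s['joints'].copy()
for a in (.4,.8,1.2,1.35,1.45,1.5,1.55,1.6,1.65):
    p=q.copy(); p[5]+=a; manip.set_joints(p); s=st(a); print(p[5]-s['joints'][5])
    if abs(p[5]-s['joints'][5])>.04: break
jaws.gripper_to(.045); s=st('rel'); p=s['position']; manip.move_linear([p[0],p[1],.2])
manip.move_pose([0.50,-0.02,0.30],down(np.pi/2)); d=snap('wrist')
cv2.imwrite('pics/w6.png',cv2.resize(d['frame'][80:330,150:440],None,fx=2.4,fy=2.4))
f=lambda u,v,z: ray(d,150+u/2.4,80+v/2.4,z)[:2]
E
```

```text
[-0.05  0.45 -0.12  0.99  0.   -1.56]
False
down t19.7 [0.5824 0.0415 0.0785] F [ 0.4  0.3 -0.4] M [ 0.01 -0.05  0.06] gap 0.0452 gf 0.0
grip t20.1 [0.5843 0.0414 0.0789] F [ 6.6  0.6 -1.6] M [-0.04 -1.11 -0.01] gap 0.0108 gf 71.9
0.4 t20.6 [0.5842 0.0415 0.0789] F [ 1.1  0.3 -0.7] M [ 0.27  0.22 -0.28] gap 0.0108 gf 71.9
0.003677598077974409
0.8 t21.1 [0.5841 0.0416 0.0789] F [-1.3  1.9  0.5] M [ 0.64  0.41 -0.2 ] gap 0.0105 gf 72.1
0.005453273818688431
1.2 t21.5 [0.5841 0.0418 0.0789] F [-1.7  4.1  0.8] M [ 1.17  0.59 -0.1 ] gap 0.0104 gf 72.2
0.006135692597970643
1.35 t21.8 [0.5841 0.0419 0.0789] F [-1.4  4.6  1.4] M [ 1.22  0.5  -0.15] gap 0.0102 gf 72.2
0.004542656824799929
1.45 t22.0 [0.5841 0.0419 0.0789] F [-1.9  5.4  0.9] M [ 1.26  0.54 -0.11] gap 0.0109 gf 72.2
0.004780865480548138
1.5 t22.3 [0.5841 0.0419 0.0789] F [-1.5  5.6  1.5] M [ 1.3   0.49 -0.04] gap 0.0108 gf 72.2
0.005263681611667431
1.55 t22.5 [0.5841 0.042  0.0789] F [-1.4  5.3  1.2] M [ 1.31  0.46 -0.11] gap 0.0107 gf 72.2
0.0052865755778710895
1.6 t22.8 [0.5842 0.0419 0.0789] F [-1.9  5.3  1.2] M [1.18 0.43 0.97] gap 0.0104 gf 73.7
0.0064593910552222765
1.65 t23.0 [0.5842 0.0419 0.0789] F [-2.7  5.2  1. ] M [1.17 0.38 2.15] gap 0.0103 gf 93.9
0.006805487856534495
rel t23.5 [0.5846 0.041  0.079 ] F [-0.3  0.9  0.2] M [-0.01  0.05  0.07] gap 0.0450 gf 0.0
```

View pics/w6.png

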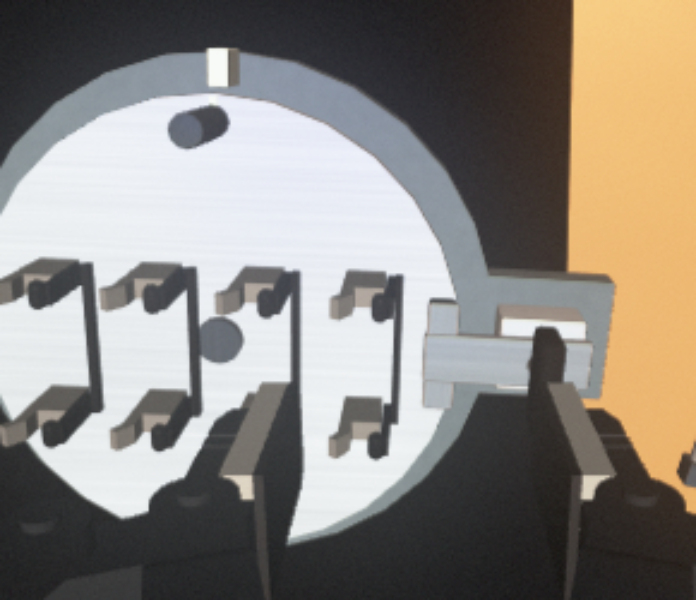

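Torque rose to 2.15 N·m at 1.6 rad, so the screw is at its stop and tight. The crop shows the bar upright at (547,365) and the post still on the pointer line. Next I'll grip the clamped post both ways to fix the holder in the arm's frame.

```bash
python3 - <<'E'
from h import *
P=[.4645,-.118]; r=[]
for i,yaw in enumerate((np.pi/2,0)):
    manip.move_pose([*P,.15],down(yaw)); jaws.gripper_to(.04)
    if manip.move_linear([*P,.08],max_speed=.1,guard=6): print('hit')
    jaws.gripper_to(0,30); s=st('grip'); r.append(s['position'][1-i]); jaws.gripper_to(.04)
    manip.move_linear([*P,.15]); P[1-i]=r[-1]
post=np.array([r[1],r[0]]); S=np.array([.5842,.0419]); v=S-post
loc=np.array([.112,.165]) # holder frame screw - post
psi=np.arctan2(v[1],v[0])-np.arctan2(loc[1],loc[0]); 
print('post',post,'dist',np.linalg.norm(v),np.linalg.norm(loc),'psi',psi)
Rm=np.array([[np.cos(psi),-np.sin(psi)],[np.sin(psi),np.cos(psi)]])
print('C from post',post+Rm@[.112,0],'from screw',S-Rm@[0,.165])
E
```

```text
grip t27.3 [ 0.4649 -0.1181  0.0806] F [-1.3  1.6  6.4] M [ 0.3   0.18 -0.01] gap 0.0147 gf 29.2
grip t31.1 [ 0.4629 -0.1182  0.0804] F [-8.1 -1.7  9. ] M [-0.22  1.73  0.09] gap 0.0148 gf 29.3
post [ 0.4629078  -0.11806816] dist 0.20075261254670895 0.19942166381815193 psi -0.052398382750075356
C from post [ 0.57475408 -0.1239341 ] from screw [ 0.57555822 -0.12287354]
```

```bash
cat >> h.py <<'E'
C=np.array([.575,-.1233]); PSI=-.045; EX=np.array([np.cos(PSI),np.sin(PSI)]); EY=np.array([-EX[1],EX[0]])
def seat(i): return C+EY*(-.078+.052*(i-1))
def loose():
    A=[c for c in columns(cams.read_camera('scene')) if .11<c[3]<.15]; B=[c for c in columns(cams.read_camera('side')) if .11<c[3]<.15]
    out=[]
    for c in B:
        m=[a for a in A if np.hypot(a[0]-c[0],a[1]-c[1])<.012]
        if m: a=m[0]; out.append(((a[0]+c[0])/2,(a[1]+c[1])/2,(c[2]+np.pi/2)%np.pi-np.pi/2))
        else: print('side only',np.round(c,3))
    return out
ZG=.0105
def pick(c):
    yaw=c[2]+np.pi/2
    manip.move_pose([c[0],c[1],.12],down(yaw)); jaws.gripper_to(.05)
    if manip.move_linear([c[0],c[1],ZG],max_speed=.1,guard=8): st('bench hit')
    jaws.gripper_to(0,100); s=st('grip'); h=s['position'][2]-.008
    manip.move_linear([c[0],c[1],.18],max_speed=.15); s=st('lift'); return h
def carry(i,dy=.0015):
    p=seat(i)+EY*dy; s=manip.sense()['position']
    manip.move_linear([*p,.18],down(PSI+np.pi/2),max_speed=.2); return p
def press(i,h,dy=.0015,extra=.0015):
    p=seat(i)+EY*dy
    manip.move_linear([*p,.112+h],max_speed=.12)
    g=manip.move_linear([*p,.081+h-extra],max_speed=.025,guard=50); s=st('press %s'%g)
    print('z above seat',s['position'][2]-h-.081); return s
def release():
    p=manip.sense()['position']; jaws.gripper_to(.032); manip.move_linear([p[0],p[1],.18],max_speed=.15)
E
python3 - <<'E'
from h import *
L=loose(); print(np.round(L,3)); print([seat(i).round(4).tolist() for i in (1,2,3,4)])
c=min(L,key=lambda c:np.hypot(c[0]-.453,c[1]-.18))
h=pick(c); print('h',h); carry(1); d=snap('wrist','w7.png'); st()
open('h.txt','w').write(str(h))
E
```

```text
[[ 0.453  0.15   0.065]
 [ 0.458  0.33   0.235]
 [ 0.603  0.292  0.136]
 [ 0.617  0.159 -0.213]]
[[0.5715, -0.2012], [0.5738, -0.1493], [0.5762, -0.0973], [0.5785, -0.0454]]
grip t35.2 [0.4529 0.1503 0.0111] F [-1.3 -1.   9.2] M [-0.09  0.42 -0.02] gap 0.0080 gf 98.3
lift t36.4 [0.452  0.1502 0.1792] F [-0.6 -0.3 -1.6] M [-0.01 -0.02 -0.07] gap 0.0077 gf 98.1
h 0.003148734631681459
 t38.5 [ 0.5715 -0.199   0.1801] F [ 0.8 -0.3 -0.2] M [ 0.05 -0.05  0.01] gap 0.0079 gf 98.1
```

View pics/w7.png

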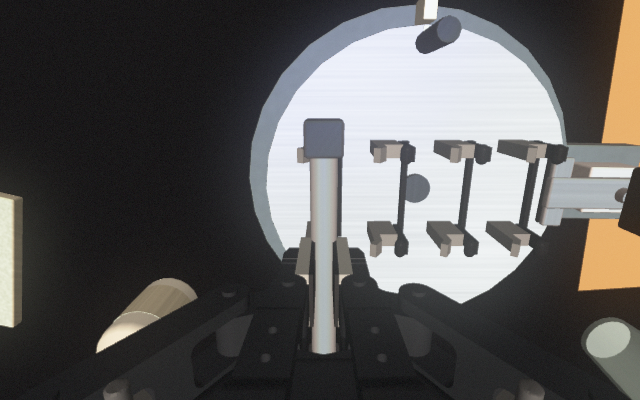

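Wrist view: the column is held straight, with its near end fitting at (323,138) over clip1. The knock had already shifted this column from y .18 to .15 before the pick, and the re-look caught it. Pressing now.

```bash
python3 - <<'E'
from h import *
h=float(open('h.txt').read())
p=seat(1)+EY*.0015
manip.move_linear([*p,.112+h],max_speed=.12); st('above')
for z in (.104,.100,.096,.092,.088,.084,.081,.0795):
    g=manip.move_linear([*p,z+h],max_speed=.03,guard=45); st('%.3f %s'%(z,g))
    if g: break
d=snap('wrist'); e=snap('side')
u,v=proj(e,(*seat(1),.08)).astype(int); 
a=cv2.resize(d['frame'],(560,350)); b=cv2.resize(e['frame'][v-45:v+45,u-60:u+60],(467,350),interpolation=cv2.INTER_CUBIC)
cv2.imwrite('pics/w8.png',cv2.resize(np.hstack([a,b]),None,fx=.77,fy=.77))
E
```

```text
above t39.2 [ 0.5719 -0.1998  0.1157] F [ 0.5 -0.4 -1.4] M [ 0.01 -0.03  0.01] gap 0.0075 gf 98.1
0.104 False t39.6 [ 0.5715 -0.1997  0.1071] F [-0.3 -0.2 -1.7] M [-0.08 -0.02  0.02] gap 0.0079 gf 98.1
0.100 False t39.9 [ 0.5714 -0.1996  0.1029] F [-0.3  1.  -1.5] M [ 0.01 -0.   -0.01] gap 0.0081 gf 98.1
0.096 False t40.2 [ 0.5716 -0.2004  0.0992] F [-0.2 -4.  -0.3] M [-0.81  0.09 -0.07] gap 0.0072 gf 98.5
0.092 False t40.5 [ 0.5715 -0.2003  0.0948] F [-1.3 -5.7 -0.5] M [-1.22  0.03 -0.05] gap 0.0079 gf 98.5
0.088 False t40.7 [ 0.5714 -0.2003  0.0908] F [-1.  -5.1 -0.7] M [-1.26  0.08 -0.14] gap 0.0078 gf 98.5
0.084 False t41.0 [ 0.5712 -0.1997  0.0867] F [ 0.4 -5.1 -2.8] M [-0.93 -0.03 -0.31] gap 0.0080 gf 98.4
0.081 False t41.3 [ 0.5717 -0.1993  0.0842] F [-0.3 -1.   0.6] M [-0.24  0.05  0.58] gap 0.0074 gf 99.1
0.080 False t41.5 [ 0.5728 -0.1998  0.084 ] F [ 0.5 -0.2  9.4] M [-0.12 -0.08  0.03] gap 0.0079 gf 100.6
```

View pics/w8.png

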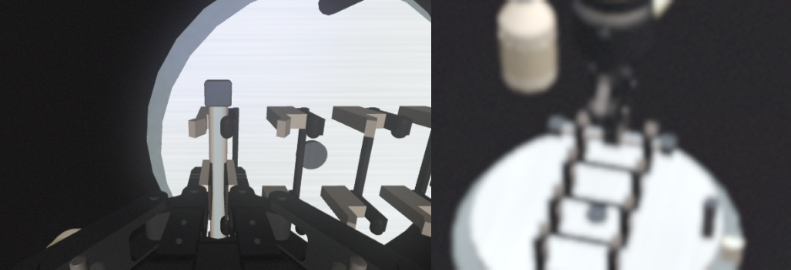

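The column sits between prong and jaw. The jaw gave a sideways push and then snapped (Fz −2.8), and a firm bottom followed at seat height (+9 N). I'll release and carry on with the next one, checking before it is pressed.

```bash
cat >> h.py <<'E'
def cycle(i):
    L=loose(); print(np.round(L,3)); c=min(L,key=lambda c:c[1])
    h=pick(c); p=carry(i); s=st('carried'); d=cams.read_camera('wrist')
    # held check: bright tube between pads, centre column of the far fitting must match expected
    e=seat(i)+EY*.0015-EX*.0575; u,v=proj(d,(*e,.18-h)); b=d['frame'][int(v)-12:int(v)+12,int(u)-40:int(u)+40].mean(2)
    print('fitting expected',round(u),round(v),'dark cols',np.nonzero(b.mean(0)<110)[0][[0,-1]]+int(u)-40)
    if s['finger_gap']<.006: print('LOST'); return
    for z in (.112,.092,.084,.0795):
        g=manip.move_linear([*p,z+h],max_speed=.12 if z>.1 else .03,guard=None if z>.1 else 45); s=st('%.3f %s'%(z,g))
        if g: return
    print('height vs seat',s['position'][2]-h-.081)
    if s['contact_force'][2]>4 and abs(s['position'][2]-h-.081)<.002: release(); print('released'); return True
E
python3 - <<'E'
from h import *
release(); cycle(2)
d=snap('wrist','w9.png')
E
```

```text
[[ 0.458  0.33   0.239]
 [ 0.603  0.292  0.136]
 [ 0.617  0.159 -0.213]]
grip t46.3 [0.6171 0.1587 0.0112] F [-0.6  0.   4.6] M [-0.08  0.31 -0.01] gap 0.0074 gf 98.2
lift t47.5 [0.6162 0.1585 0.179 ] F [ 0.2 -1.5 -1. ] M [ 0.05  0.04 -0.03] gap 0.0078 gf 98.1
carried t49.2 [ 0.5739 -0.147   0.18  ] F [ 0.6  1.  -1. ] M [ 0.   -0.01 -0.03] gap 0.0076 gf 98.1
fitting expected 322 133 dark cols [304 342]
0.112 False t50.0 [ 0.5743 -0.1478  0.1158] F [ 0.6 -0.2 -1.3] M [ 0.    0.02 -0.  ] gap 0.0077 gf 98.1
0.092 False t50.8 [ 0.5748 -0.1492  0.0955] F [ 1.8 -5.3  1.5] M [-1.1  -0.24 -0.01] gap 0.0075 gf 98.8
0.084 False t51.2 [ 0.5734 -0.1479  0.0867] F [-0.7 -3.7 -2.9] M [-0.85  0.16  0.13] gap 0.0078 gf 98.7
0.080 False t51.5 [ 0.5742 -0.1477  0.0839] F [-4.4 -1.7 10.8] M [-0.32  0.87  0.19] gap 0.0075 gf 100.9
height vs seat -0.00033661921036685916
released
```

View pics/w9.png

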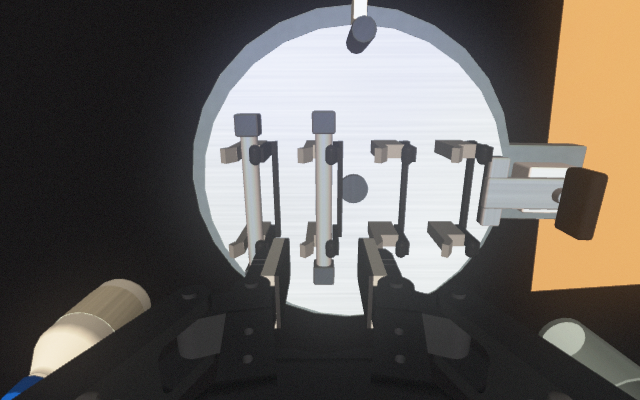

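Columns 1 and 2 are seated at (251,180) and (323,190), with the jaw noses over the tubes. Now the remaining two.

```bash
python3 - <<'E'
from h import *
if cycle(3) and cycle(4):
    manip.move_pose([0.46,-0.1,0.33],down(np.pi/2)); print(np.round(loose(),3)); d=snap('wrist','w10.png'); st()
else: snap('wrist','w10.png')
E
```

```text
[[0.458 0.33  0.237]
 [0.603 0.292 0.136]]
grip t56.5 [0.6037 0.2919 0.0112] F [-2.2 -0.6  5.6] M [-0.19  0.28 -0.02] gap 0.0078 gf 98.2
lift t57.8 [0.6029 0.2915 0.179 ] F [ 1.   0.2 -1. ] M [ 0.03 -0.03 -0.02] gap 0.0078 gf 98.1
carried t59.9 [ 0.5763 -0.0951  0.18  ] F [ 0.8 -0.7 -1. ] M [-0.01  0.05  0.01] gap 0.0076 gf 98.1
fitting expected 323 133 dark cols [304 343]
0.112 False t60.6 [ 0.5766 -0.0958  0.1157] F [-0.1 -0.7 -0.8] M [-0.02  0.02 -0.05] gap 0.0075 gf 98.1
0.092 False t61.4 [ 0.5771 -0.0972  0.0955] F [ 1.7 -5.3  0.9] M [-1.09 -0.25  0.12] gap 0.0074 gf 98.8
0.084 False t61.8 [ 0.576  -0.0959  0.0866] F [ 1.7 -2.9 -8.4] M [-0.65 -0.47  0.01] gap 0.0075 gf 97.9
0.080 False t62.1 [ 0.5764 -0.0959  0.0839] F [-2.4 -1.4  9.5] M [-0.48  0.65  0.02] gap 0.0075 gf 100.1
height vs seat -0.0003977577074914529
released
[[0.458 0.33  0.237]]
grip t67.1 [0.4583 0.3305 0.0112] F [-1.8 -1.2  6.7] M [-0.17  0.33  0.01] gap 0.0072 gf 98.2
lift t68.3 [0.4576 0.33   0.1791] F [-0.6  0.6 -2. ] M [ 0.05 -0.02  0.  ] gap 0.0078 gf 98.0
carried t70.5 [ 0.5784 -0.0431  0.18  ] F [-0.2  0.3 -0.8] M [-0.01  0.    0.  ] gap 0.0077 gf 98.0
fitting expected 323 133 dark cols [305 343]
0.112 False t71.2 [ 0.5789 -0.0439  0.1157] F [ 0.3 -0.1 -1.3] M [0.01 0.   0.02] gap 0.0076 gf 98.0
0.092 False t72.0 [ 0.5784 -0.0447  0.0949] F [-1.1 -4.9 -1.1] M [-1.13  0.09  0.17] gap 0.0078 gf 98.3
0.084 False t72.4 [ 0.5782 -0.0441  0.0868] F [-0.7 -4.1 -2.9] M [-0.92  0.11 -0.14] gap 0.0079 gf 98.3
0.080 False t72.7 [ 0.5792 -0.0438  0.0838] F [-3.1 -2.6  9.2] M [-0.56  0.71 -0.17] gap 0.0077 gf 100.3
height vs seat -0.00039177444468876943
released
[]
 t74.9 [ 0.4602 -0.0995  0.3284] F [-0.8  1.  -0.4] M [ 0.   -0.03 -0.05] gap 0.0322 gf 0.0
```

View pics/w10.png

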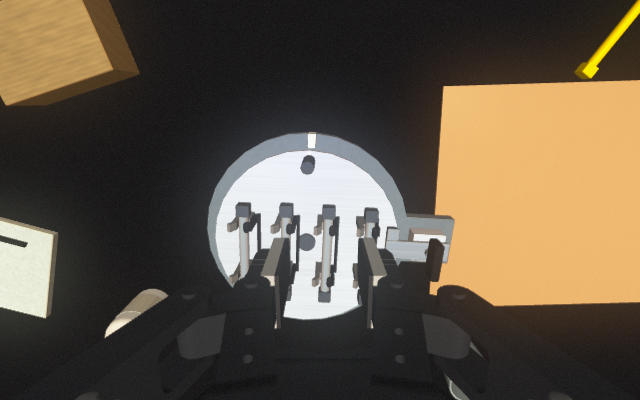

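All four columns are in clips at (244,240), (287,240), (328,250) and (372,240). The mat is empty, the post (308,163) is in line with the pointer (312,140), and the grip bar (435,260) is still at its tight position. Handing in.

```bash
python3 -c "
from h import *
print(ticket.job_done())"
```

```text
the job is handed in; nothing more can be done
None
```

I handed the job in at about 75 s: all four columns are pressed into clips, the carrier is on its pointer (about 0.01 rad by camera), and the clamp screw is tight at its stop; no pass/fail verdict was returned.

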